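Index the inspection table, release the safety catch and hold the lever

ROBOT

A 6-joint arm with a two-finger parallel gripper is mounted at the origin on the work surface. World frame = base frame: x ahead of the robot, y to its left, z up, the work surface at z = 0. Lengths are in m, angles in rad, forces in N, time in s.
With the tool pointing down it reaches from about 0.35 to 0.85 m from the base axis. Payload 8.1 kg.
Tool frame: the origin (TCP) lies between the finger pads; the fingertips stand 11 mm ahead of it and the grasp point (between the pads) lies 8 mm behind it; y points along the fingers, x is the direction in which the jaws open and shut, and the axes are right-handed (so a half turn about y gives the same grasp; the last joint's range is limited). The gripper opens to 93 mm and grips with 3 to 60 N. Pads are 15 mm wide; open, the fingers measure 128 mm over their backs; the gripper's body (75 mm by 188 mm) begins 65 mm behind the grasp point.
Start: joints at [-1.249, 0.13, 1.488, -0, 1.523, -0.085], TCP at [0.237, -0.551, 0.23] pointing down, gripper open.
Joint ranges: [-2.96, 2.96], [-0.89, 2.26], [0.02, 2.5], [-1.34, 4.48], [0, 2.73], [-2.66, 2.66]. Speed limits (rad/s): [2.39, 2.39, 2.79, 3.14, 3.14, 3.14].

INTERFACE

Orientations are given as a rotation vector (axis times angle).
In Python, from plant import readout, optics, robot gives the robot as it stands.
- The arm moves only by the shell command python3 -m creep 'ROWS' [FORCE]. ROWS is JSON, a list that holds one entry, the list of rows, each a list of 7 numbers: the closure, from 0 (fully open) to 1 (shut), then the shift along the tool's x, y, z in cm, then the turn, a rotation vector about the tool's x, y, z in degrees. In form: [[[grip, x, y, z, wx, wy, wz], ...]]. A call has exactly 8 rows; each row shifts and turns the pose as measured when the row begins, along the tool's axes as they then stand; what a row does not reach is not made up. A row lasts 1/10 s, in which the tool goes at most 50 mm and 8.59 degrees, less where a joint would pass 70% of its speed; a pose out of reach is approached as far as the arm can. A call is refused whole if a number of a shift passes 5 or a number of a turn 8.59, either way. A call with a gripper value outside its range is refused whole. The fingers move at their own pace and stop on an object; FORCE is the grip in N (left out, the last holds). Time passes only in rows, so rows that do not move let the fingers close, or fill a call up. It gives the time, the measured TCP pose, the force and the opening at its end, in the units of the state.
- readout.read_state(): the state, without advancing time (a new reading comes with each control period).
- optics.read_camera(name): name is "scene" or "side" or "wrist"; returns a dict with "frame" (384x512x3 uint8, red, green, blue), "depth" (384x512 float32, m along the optical axis (not along the pixel's ray), 0 where there is no reading), "intrinsics" (3x3 intrinsics, pixels), "R" (3x3) and "t" (3): a world point X has camera coordinates R X + t. Camera axes: x right, y down, z forward; pixel columns grow to the right and rows downward; lengths in m; the calibration is good to about 2 mm. The wrist camera is an equidistant fisheye: a pixel r from the principal point sees the ray r / f radians off the axis. A picture is of the moment at which its call begins.
- robot.close_job(): hands the job in, once; it reports no verdict.
The state is a dict: "t": time; "q": joint angles; "dq": joint speeds; "joint_torque": joint torques, N m; "tool_pos": TCP position; "orientation": TCP orientation; "force": force on the tool from outside, world axes, zero at the start; "wrist_torque": the same for the moment, N m; "opening": finger opening in m.
Only numpy, scipy, OpenCV 4.12 (cv2) and the standard library are available. Lean on these libraries where they do the work, as an engineer would, in place of code of your own. Each camera call takes 0.05 s, during which the arm holds its last target. There are 200 camera calls.

TASK

First turn the inspection table's disc anticlockwise by its blue peg until it clicks home against its stop, with the grey part under the contact head. Then flip the red safety catch all the way over, clear of the yellow-barred lever, and after that pull the lever towards the front of its housing as far as it goes and hold it there: it springs back if let go, so finish while still holding it with the gripper. The disc must stay home and the catch flipped, and the other things on the bench must be left where they are.

Things in the scene. Friction and masses are not known exactly. Their poses are not given: they have to be found in the camera images.
- index_base: Aluminium base of the indexing inspection table, fixed to the bench; 190 x 190 x 30 mm, with a foot at -y under the column and a plunger block at +x (x 85 to 125 mm, top z 50). Origin on the bench straight below the disc's axis, z up. The disc, 170 mm across, upper face at z = 50 mm, turns about this z axis.
- disc_centre (a point): Centre of the disc's upper face, on its axis, z = 50 mm. Does not move; axes as index_base.
- head_arm (a point): Tip of the fixed arm over the disc, top edge; in the base's frame x 0, y -40, z 158 mm. Arm 32 mm wide in x, z 140 to 158, running from this tip back to a column (32 x 30 mm, top z 165) at y = -135 mm. It carries the contact head, a grey 36 mm square pad over x 0, y -52 (underside z 101). The rest of the disc is open from above.
- crank_peg (a point): Point on the axis of the upright round blue peg that turns the disc, z = 90 mm; moves with the disc. Peg 14 mm thick, 60 mm tall from the disc's face (top z 110), 70 mm from the disc's axis, at angle index_disc + 0.785 rad from the base's +x, anticlockwise from above (home: 2.356 rad; x -49, y +49 mm). About 1 N at the peg turns it, 4 N to pass the click.
- index_disc (a joint): Angle of the disc in rad, growing anticlockwise seen from above; -0.35 to 0.45 at the start. A spring plunger clicks over a bump between about 1.43 and 1.51 and then keeps the disc against a hard stop at 1.571 (home), where the black nest with the grey part (36 x 30 mm; top z 70) lies under the contact head. The nest opposite is empty.
- lever_box: White housing of the hold-to-run lever, 130 x 130 x 70 mm, fixed to the bench. Origin at the centre of its underside, z up; its -x side (yellow strip) is the front. In its frame the lever's hinge runs along y through x 0, z 85 mm, and the catch's hinge along x through y 32, z 80 mm.
- lever_pivot (a point): Middle of the lever's hinge axis, z = 85 mm; does not move; axes as lever_box.
- lever_grip (a point): Centre of the lever's yellow round cross-bar (22 mm thick, 70 mm long, along the housing's y), 110 mm from the hinge axis, on a 12 mm steel shaft; z about 188 mm at rest. Moves with the lever.
- hold_lever (a joint): Lever angle in rad: 0 at rest (leaning 0.35 rad to the housing's +x), growing as the bar is pulled to the housing's -x, in an arc about the hinge, to a hard stop at 0.75 (leaning 0.40 rad to -x). Springs back to 0 when let go: about 3 N at the bar at rest, 9 N at the stop. Blocked after about 0.1 rad while the catch is closed. Pulling it lowers the contact head.
- catch_tip (a point): Middle of the free edge of the red catch: a plate 80 mm long from hinge to this edge, 10 mm thick, 50 mm wide (x -44 to +6 mm in the housing's frame). Closed, it leans 0.6 rad to the housing's -y across the front of the lever's shaft, this point at x -19, y -13, z 146 mm in the housing's frame. Moves with the catch.
- catch (a joint): Catch angle in rad: 0 closed (0 to 0.1 at the start), growing as the plate is flipped up and over to the housing's +y; upright at 0.6, stops at 1.4, leaning 0.8 rad to +y. Light friction (about 1 N at the tip) keeps it where it is left. Flipped over means more than 1.0.
- spare_part_mid (a point): Spare grey part lying on the mat, 36 x 30 x 8 mm; loose bystander, point at its centre, half-way up. Leave alone.
- loupe_mid (a point): Black eye loupe, 42 mm across, 42 mm tall; loose bystander, point at its centre, half-way up. Leave alone.
- cleaner_mid (a point): White bottle with blue cap, 52 mm across, 130 mm tall; loose bystander, point at its centre, half-way up. Leave alone.
- swab_jar_mid (a point): Clear jar with white lid, 64 mm across, 80 mm tall; loose bystander, point at its centre, half-way up. Leave alone.
- part_trays_mid (a point): Stack of grey part trays, 130 x 100 x 42 mm; loose bystander, point at its centre, half-way up. Leave alone.
- reject_tray_mid (a point): Black open tray, 120 x 100 x 40 mm; loose bystander, point at its centre, half-way up. Leave alone.
There are look-alikes about, which are no part of the job. What is shaped like the lever_box but green or pink is not meant.

How it is judged:
By the outcome, as a careful person would: the job done as asked, in the order asked, and still so for the second after the job is handed in, while the arm keeps its last pose, push and grip.
It also fails if it takes over 69 s, if anything falls off the work surface, if the arm or the gripper's body presses on something with over 40 N, if the wrist force passes 120 N, or if a joint passes its speed limit or range.

## Working session

There is one attempt and no reset: what is moved stays moved. The work goes in short steps, Python scripts to look and compute and a shell command to move; the robot and the scene stay as the last step left them, time stands still between calls to the robot, and variables do not carry over. Pictures are saved under pics/ and viewed, about 8 in all and at most 12, crops included, and the job is handed in when it is done.

```bash
mkdir -p pics; ls
cat > h.py <<'E'
import numpy as np, cv2
from plant import readout, optics, robot
from scipy.spatial.transform import Rotation as R
def snap(n,f=None):
    c=optics.read_camera(n); np.savez(f'pics/{f or n}.npz',**{k:np.array(v) for k,v in c.items()})
    return c
def load(f): return dict(np.load(f'pics/{f}.npz'))
def cloud(c):
    d=c['depth'];K=c['intrinsics'];v,u=np.mgrid[:d.shape[0],:d.shape[1]]
    P=np.stack([(u-K[0,2])/K[0,0]*d,(v-K[1,2])/K[1,1]*d,d],-1)
    return (P-c['t'])@c['R']   # R^T (P-t)
def save(im,f): cv2.imwrite(f'pics/{f}.png',cv2.cvtColor(im,cv2.COLOR_RGB2BGR))
E
python3 - <<'E'
from h import *
a=snap('scene');b=snap('side')
save(np.vstack([a['frame'],b['frame']])[:, :],'both')
im=cv2.imread('pics/both.png');cv2.imwrite('pics/both.png',cv2.resize(np.hstack([im[:384],im[384:]]),(800,300)))
save(cv2.resize(a['frame'],(800,600)),'scene0')
save(cv2.resize(b['frame'],(800,600)),'side0')
for c in(a,b): print(-c['R'].T@c['t'],c['R'][2],c['intrinsics'][0])
print(readout.read_state())
E
```

```text
pics
[ 1.37159627 -0.61644347  1.00254615] [-0.63719226  0.4454838  -0.62891192] [491.51680874   0.         255.12614701]
[-0.07811712  0.73867371  1.14792755] [ 0.40792302 -0.55345396 -0.72614567] [439.12481292   0.         252.99829695]
{'t': 0.1, 'q': array([-1.24943597e+00,  1.31083882e-01,  1.48916411e+00, -4.36013936e-05,
        1.52298943e+00, -8.53989357e-02]), 'dq': array([-5.50252779e-04,  3.09063227e-04, -3.05498155e-03,  8.38791218e-05,
       -1.01778041e-03, -1.47810495e-03]), 'joint_torque': array([ 2.34613704e-03, -5.61342359e+01, -4.93096411e+01,  7.71766459e-02,
        2.91069690e-02, -6.28233806e-05]), 'tool_pos': array([ 0.23723192, -0.55057466,  0.22869682]), 'orientation': array([-1.37360272,  0.90552462, -0.90335481]), 'force': array([-0.0827589 ,  0.2303729 , -0.03230885]), 'wrist_torque': array([-0.03348156, -0.00932878, -0.00955321]), 'opening': 0.0930827883123529}
```

View pics/scene0.png

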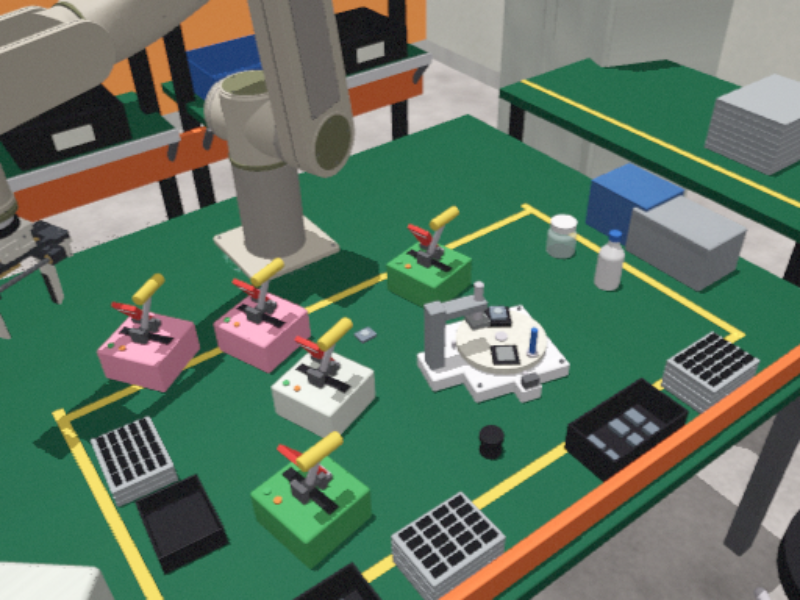

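View pics/side0.png

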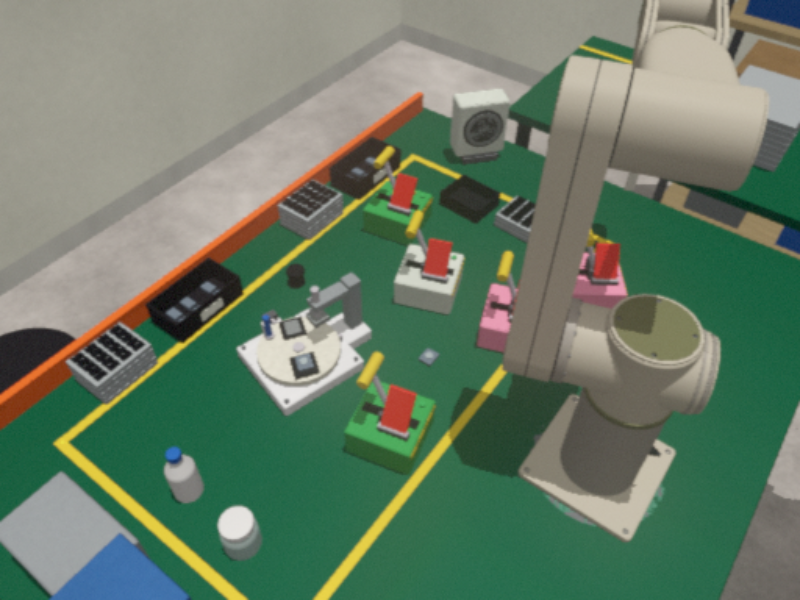

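Candidates for the lever box (scene px): pink (150,345) and (262,325), green (430,265) and (312,500), white (325,390). The white one is meant, and it is at (430,275) in side. The index table is at scene (495,350), side (305,345), with its blue peg at scene (533,340), side (268,325). There are no other blue pegs.

```bash
cat > m.py <<'E'
from h import *
def run(n,bx,px):
    c=load(n);P=cloud(c);hsv=cv2.cvtColor(c['frame'],cv2.COLOR_RGB2HSV).astype(int);h,s,v=np.moveaxis(hsv,-1,0)
    vv,uu=np.mgrid[:384,:512]*np.array(1.)
    vv,uu=np.mgrid[:384,:512]
    def near(b): return (abs(uu-b[0]*.64)<b[2]*.64)&(abs(vv-b[1]*.64)<b[3]*.64)&(c['depth']>0)
    z=P[...,2];N=near(bx)
    top=N&(s<50)&(abs(z-.07)<.006)&(v>110)
    Q=P[top][:,:2]; print(n,'boxtop',len(Q),cv2.minAreaRect(Q.astype(np.float32)),'z',np.median(z[top]))
    y=N&(h>20)&(h<34)&(s>120)&(z>.15); 
    Y=P[y]; print(' bar',len(Y),Y.mean(0),'zmax',Y[:,2].max()); 
    w=np.linalg.svd(Y-Y.mean(0))[2][0]; t=(Y-Y.mean(0))@w; print('  axis',w,t.min(),t.max(),'mid',Y.mean(0)+w*(t.min()+t.max())/2)
    r=N&((h<8)|(h>172))&(s>130)&(z>.07); X=P[r]; print(' red',len(X),X.mean(0),X.min(0),X.max(0)); 
    m=near(px)
    b=m&(h>100)&(h<125)&(s>110)&(z>.055); B=P[b]; print(' peg',len(B),B.mean(0),B.min(0),B.max(0))
    d=m&(abs(z-.05)<.004)&(v>110); D=P[d][:,:2]; print(' disc',len(D),cv2.minEnclosingCircle(D.astype(np.float32)), D.mean(0))
    w=m&(abs(z-.03)<.004)&(v>140)&(s<40); W=P[w][:,:2].astype(np.float32); print(' base',len(W),cv2.minAreaRect(W))
    a=m&(abs(z-.158)<.006); A=P[a]; print(' arm',len(A),cv2.minAreaRect(A[:,:2].astype(np.float32)) if len(A)>5 else '')
if __name__=='__main__':
    run('scene',(325,380,55,65),(495,340,80,70))
    run('side',(430,265,40,60),(305,335,72,75))
E
python3 m.py
python3 - <<'E'
from h import *
s=readout.read_state();print(R.from_rotvec(s['orientation']).as_matrix())
a=load('scene')['frame'];b=load('side')['frame']
save(np.hstack([cv2.resize(a[190:290,165:265],(400,400)),cv2.resize(b[130:210,235:315],(400,400))]),'crop')
E
```

```text
scene boxtop 1119 ((0.5074182152748108, -0.17773789167404175), (0.13251160085201263, 0.13308940827846527), 21.253740310668945) z 0.06869652339490409
 bar 298 [ 0.60746614 -0.20665037  0.19447708] zmax 0.20093908429126361
  axis [ 0.82629924 -0.56317681  0.00783828] -0.10892820016897517 0.16362093711439524 mid [ 0.63006242 -0.22205121  0.19469143]
 red 98 [ 0.49017547 -0.18565956  0.13462411] [ 0.4610662  -0.20160298  0.08259767] [ 0.51687933 -0.15488767  0.15209405]
 peg 57 [0.66938258 0.16415742 0.08666414] [0.66198909 0.16024177 0.05865456] [0.67622972 0.17323684 0.11038722]
 disc 1130 ((0.6135558485984802, 0.136606827378273), 0.10922493040561676) [0.61131222 0.14601479]
 base 978 ((0.6056334376335144, 0.1216650903224945), (0.24946242570877075, 0.22225192189216614), 75.45140075683594)
 arm 293 ((0.5739789605140686, 0.062243394553661346), (0.11147085577249527, 0.03653018921613693), 76.06562805175781)
side boxtop 602 ((0.502090573310852, -0.17136935889720917), (0.1333029866218567, 0.13450124859809875), 18.899717330932617) z 0.07048544069061374
 bar 108 [ 0.53447092 -0.15409159  0.195
[... 179 characters left out ...]
2738 -0.17094235  0.12053203] [ 0.4530526  -0.29434761  0.0718573 ] [ 0.66513331 -0.14279895  0.1533279 ]
 peg 32 [0.66007838 0.17370197 0.09529876] [0.65421371 0.1658449  0.06424929] [0.6675777  0.18009007 0.1146517 ]
 disc 1192 ((0.6050935387611389, 0.14014069736003876), 0.10710459202528) [0.59085576 0.16485473]
 base 990 ((0.6002405881881714, 0.12716402113437653), (0.24770291149616241, 0.22038571536540985), 74.32835388183594)
 arm 252 ((0.466308057308197, 0.10493464767932892), (0.10971982032060623, 0.2613859474658966), 70.65117645263672)
[[ 3.95636602e-01 -5.60833021e-04  9.18406971e-01]
 [-9.18405674e-01  1.54680641e-03  3.95636987e-01]
 [-1.64248408e-03 -9.99998646e-01  9.69010032e-05]]
```

View pics/crop.png

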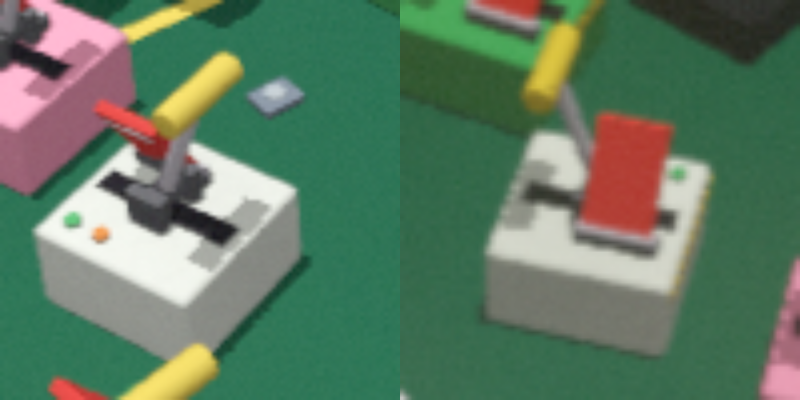

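Left: scene crop showing the white box, red catch leaning over the lever, and slot running along its x. Right: the side view confirms white housing, with the catch tip up at (640,120) and the yellow strip at the robot-facing right edge (705,235). So the front is -x, yaw about 20°, and its centre about (0.505,-0.174).

Index table: yaw about -14°, centre about (0.597,0.154). The peg is at about (0.665,0.169), which is 70 mm from the axis as given. Next I lift and turn the tool, then go to the peg.

```bash
cat > d.py <<'E'
import sys
from h import *
# d.py x y z [yaw of tool x deg] : remaining shift in tool axes cm, and turn
s=readout.read_state();M=R.from_rotvec(s['orientation']).as_matrix()
t=np.array([float(a) for a in sys.argv[1:4]])
print('t',s['t'],'pos',s['tool_pos'].round(4),'F',s['force'].round(1),'open',round(s['opening'],4),'q',s['q'].round(2))
print('toolx',M[:,0].round(3),'y',M[:,1].round(3),'yaw',np.degrees(np.arctan2(M[1,0],M[0,0])).round(1))
print('shift cm',(M.T@(t-s['tool_pos'])*100).round(2))
if len(sys.argv)>4:
    W=np.array([float(a) for a in sys.argv[4:]]); # desired rot: yaw with y down, then optional extra rotvec in tool deg
    c,si=np.cos(np.radians(W[0])),np.sin(np.radians(W[0]));G=np.array([[c,0,-si],[si,0,c],[0,-1,0]])
    if np.linalg.det(G)<0: G[:,2]*=-1
    print('turn deg',np.degrees(R.from_matrix(M.T@G).as_rotvec()).round(1))
E
python3 -m creep '[[[0.3,0,-4,0,0,-6.6,0],[0.3,0,-4,0,0,-6.6,0],[0.3,0,-4,0,0,-6.6,0],[0.3,0,-4,0,0,-6.6,0],[0.3,0,0,0,0,-6.6,0],[0.3,0,0,0,0,-6.6,0],[0.3,0,0,0,0,-6.6,0],[0.3,0,0,0,0,-6.6,0]]]' 20
python3 d.py 0.665 0.169 0.2 -14
python3 - <<'E'
from h import *
from scipy.optimize import least_squares
for n,b in(('scene',(317,218,50,45)),('side',(195,214,46,48))):
    c=load(n);P=cloud(c);vv,uu=np.mgrid[:384,:512]
    m=(abs(uu-b[0])<b[2])&(abs(vv-b[1])<b[3])&(abs(P[...,2]-.05)<.007)&(c['frame'].min(-1)>90)
    f=c['frame'].astype(int); m&=(f[...,0]-f[...,2]>12)
    D=P[m]; 
    k=cv2.convexHull(D[:,:2].astype(np.float32))[:,0]
    r=least_squares(lambda p:np.hypot(*(k-p).T)-.085,[.6,.15],loss='soft_l1',f_scale=.002)
    print(n,len(D),r.x,np.abs(r.fun).mean(),D[:,2].mean())
E
```

```text
t: 0.9
tool_pos: [0.2367, -0.5489, 0.3896]
orientation: [-1.554, 0.167, -0.159]
force: [1.1, -0.2, -0.5]
opening: 0.0651
t 0.9 pos [ 0.2367 -0.5489  0.3896] F [ 1.1 -0.2 -0.5] open 0.0651 q [-1.25  0.13  1.2   0.    1.82 -1.04]
toolx [ 0.978 -0.206 -0.006] y [-0.004  0.011 -1.   ] yaw -11.9
shift cm [27.2  19.61 78.88]
turn deg [-0.6  2.1 -0.4]
scene 756 [0.59889413 0.15397721] 0.0019045298011948657 0.048893806792438634
side 1255 [0.59323807 0.1589949 ] 0.0015325142272210994 0.05036627159763457
```

```bash
python3 -m creep '[[[0.3,1.5,0,4.4,0,0,0],[0.3,1.5,0,4.4,0,0,0],[0.3,1.5,0,4.4,0,0,0],[0.3,1.5,0,4.4,0,0,0],[0.3,1.5,0,4.4,0,0,0],[0.3,1.5,0,4.4,0,0,0],[0.3,1.5,0,4.4,0,0,0],[0.3,1.5,0,4.4,0,2,0]]]' >/dev/null
python3 -m creep '[[[0.3,1.5,0,4.4,0,0,0],[0.3,1.5,0,4.4,0,0,0],[0.3,1.5,0,4.4,0,0,0],[0.3,1.5,0,4.4,0,0,0],[0.3,1.5,0,4.4,0,0,0],[0.3,1.5,0,4.4,0,0,0],[0.3,1.5,0,4.4,0,0,0],[0.3,1.5,0,4.4,0,0,0]]]' >/dev/null
python3 d.py 0.665 0.169 0.2 -14
```

```text
t 2.5 pos [0.635  0.1063 0.3874] F [ 0.5 -0.2  0.5] open 0.0648 q [0.07 0.26 1.06 0.02 1.83 0.33]
toolx [ 0.969 -0.246 -0.017] y [-0.013  0.019 -1.   ] yaw -14.3
shift cm [ 1.68 18.82  6.53]
turn deg [-0.9 -0.3 -1. ]
```

```bash
python3 -m creep '[[[0.3,0.4,0,1.6,-0.9,0,-1],[0.3,0.4,3,1.6,0,0,0],[0.3,0.4,4,1.6,0,0,0],[0.3,0.4,4,1.6,0,0,0],[0.3,0,4,0,0,0,0],[0.3,0,3,0,0,0,0],[0.3,0,0,0,0,0,0],[0.3,0,0,0,0,0,0]]]' >/dev/null
python3 d.py 0.665 0.169 0.085 -14
python3 - <<'E'
from h import *
a=snap('wrist','w1');b=snap('scene','s1');c=snap('side','sd1')
save(np.hstack([cv2.resize(a['frame'],(400,300)),cv2.resize(b['frame'][150:300,240:440],(400,300))]),'v1')
K=a['intrinsics'];print(K)
# project expected peg top (0.665,0.169,.11) fisheye
for X in([.665,.169,.11],[.596,.156,.05]):
    p=a['R']@np.array(X)+a['t'];th=np.arctan2(np.hypot(p[0],p[1]),p[2]);d=p[:2]/np.hypot(p[0],p[1]);print(K[:2,2]+K[0,0]*th*d)
E
```

```text
t 3.3 pos [0.6668 0.1752 0.1949] F [ 0.  -0.   0.5] open 0.0651 q [0.18 0.39 1.24 0.   1.51 0.42]
toolx [ 0.971 -0.237 -0.007] y [-0.007 -0.001 -1.   ] yaw -13.7
shift cm [ 0.05 10.99 -0.61]
turn deg [ 0.2  0.3 -0.4]
[[297.31863964   0.         256.77668637]
 [  0.         297.31863964 187.60293838]
 [  0.           0.           1.        ]]
[254.92354573 201.81408109]
[196.77845341 210.33050185]
```

View pics/v1.png

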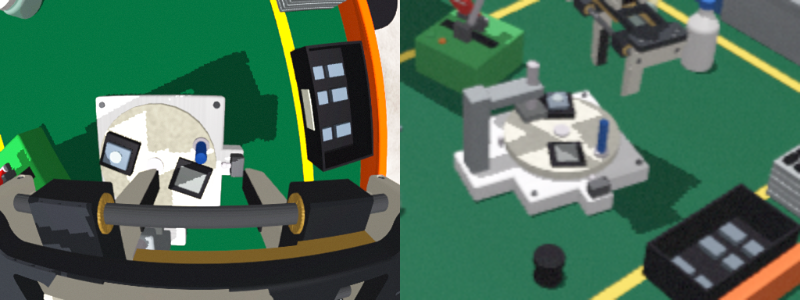

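Run:
```python
from h import *
a=load('w1');K=a['intrinsics']
for X in([.665,.169,.11],[.665,.169,.05]):
    p=a['R']@np.array(X)+a['t'];th=np.arctan2(np.hypot(p[0],p[1]),p[2]);d=p[:2]/np.hypot(p[0],p[1]);print(K[:2,2]+K[0,0]*th*d)
h=cv2.cvtColor(a['frame'],cv2.COLOR_RGB2HSV).astype(int)
m=(h[...,0]>100)&(h[...,0]<125)&(h[...,1]>130); m[:, :230]=0;m[:,280:]=0
v,u=np.nonzero(m);print(len(u),u.min(),u.max(),v.min(),v.max(),u.mean(),v.mean())
for n,(u,v) in (('scene',(608,275)),('side',(183,480)),('scene',(562,240))):
    P=cloud(load(n));print(n,P[int(v*.64),int(u*.64)])
```

```text
[254.92354573 201.81408109]
[255.6170222  184.49645298]
354 250 264 181 210 256.8050847457627 195.79943502824858
scene [0.58047304 0.46794628 0.03993805]
side [0.53956627 0.50092304 0.07955652]
scene [0.43696229 0.47548871 0.04989358]
```

Wrist picture: the peg is at full-res (257,181–210), against a predicted 184–202, so the estimate holds. The bottle and jar are well clear. Descend and grip.

```bash
python3 -m creep '[[[0.3,0.1,2,-0.6,0,0,0],[0.3,0,3,0,0,0,0],[0.3,0,3,0,0,0,0],[0.3,0,3,0,0,0,0],[0.9,0,0,0,0,0,0],[0.9,0,0,0,0,0,0],[0.9,0,0,0,0,0,0],[0.9,0,0,0,0,0,0]]]' 20
python3 d.py 0.665 0.169 0.085 -14
python3 - <<'E'
from h import *
# arc waypoints in tool axes (cm) from peg now, yaw -14
s=readout.read_state();M=R.from_rotvec(s['orientation']).as_matrix()
c=np.array([.596,.156]);p=s['tool_pos'][:2];a0=np.arctan2(*(p-c)[::-1]);r=np.hypot(*(p-c));print(np.degrees(a0),r)
for k in range(0,9):
    a=np.radians(np.degrees(a0)+k*(121-np.degrees(a0))/8);d=np.r_[c+.07*np.array([np.cos(a),np.sin(a)]),s['tool_pos'][2]]-s['tool_pos'];print(k,(M.T@d*100).round(2))
E
```

```text
t: 4.25
tool_pos: [0.6781, 0.1695, 0.1069]
orientation: [-1.556, 0.173, -0.207]
force: [-20.1, -2.2, -2.8]
opening: 0.0377
t 4.25 pos [0.6781 0.1695 0.1069] F [-20.1  -2.2  -2.8] open 0.0377 q [0.17 0.45 1.33 0.   1.34 0.41]
toolx [ 0.971 -0.239  0.021] y [ 0.022  0.004 -1.   ] yaw -13.9
shift cm [-1.3   2.16 -0.38]
turn deg [-0.5  0.2  1.2]
9.329666458482627 0.08317426736268586
0 [-1.21 -0.03 -0.52]
1 [-2.07 -0.03  0.95]
2 [-3.25 -0.05  2.17]
3 [-4.69 -0.07  3.07]
4 [-6.31 -0.1   3.6 ]
5 [-8.01 -0.13  3.72]
6 [-9.68 -0.17  3.42]
7 [-11.24  -0.21   2.73]
8 [-12.58  -0.24   1.69]
```

Run:
```python
from h import *
a=snap('side','sd2');b=snap('scene','s2')
save(np.hstack([cv2.resize(a['frame'][150:290,130:270],(400,400)),cv2.resize(b['frame'][150:290,265:405],(400,400))]),'v2')
```

```text
(no output)
```

View pics/v2.png

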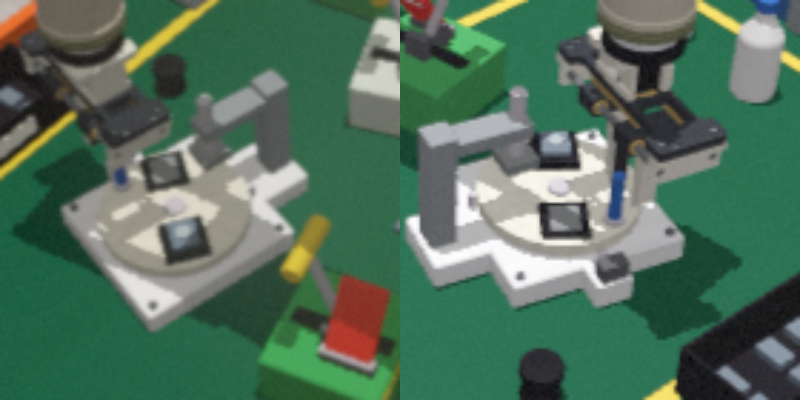

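Picture: the left finger is at the peg (scene crop 618,165) and the grip is off centre and high. Open and look at the numbers again.

```bash
python3 -m creep '[[[0.3,0,0,0,0,0,0],[0.3,0,0,0,0,0,0],[0.3,0,0,0,0,0,0],[0.3,0,0,0,0,0,0],[0.3,0,0,0,0,0,0],[0.3,0,0,0,0,0,0],[0.3,0,0,0,0,0,0],[0.3,0,0,0,0,0,0]]]' 20
python3 d.py 0.665 0.169 0.085 -14
python3 - <<'E'
from h import *
a=snap('wrist','w2');K=a['intrinsics']
save(cv2.resize(a['frame'][120:320,130:400],(800,592)),'v3')
M=R.from_rotvec(readout.read_state()['orientation']).as_matrix();tp=readout.read_state()['tool_pos']
def pr(X):
    p=a['R']@np.array(X)+a['t'];th=np.arctan2(np.hypot(p[0],p[1]),p[2]);return K[:2,2]+K[0,0]*th*p[:2]/np.hypot(p[0],p[1])
for X in([.665,.169,.11],[.665,.169,.05],tp+M[:,1]*.011,tp+M@[.032,.011,0],tp+M@[-.032,.011,0]): print(((pr(X)-[130,120])*2.963).round())
E
```

```text
t: 5.15
tool_pos: [0.679, 0.17, 0.115]
orientation: [-1.555, 0.169, -0.209]
force: [-0.5, 0.4, -0.4]
opening: 0.0652
t 5.15 pos [0.679 0.17  0.115] F [-0.5  0.4 -0.4] open 0.0652 q [0.17 0.44 1.33 0.   1.34 0.41]
toolx [ 0.971 -0.239  0.024] y [ 0.026  0.005 -1.   ] yaw -13.8
shift cm [-1.41  2.96 -0.46]
turn deg [-0.6  0.2  1.4]
[299. 353.]
[312. 261.]
[366. 321.]
[521. 320.]
[212. 320.]
```

View pics/v3.png

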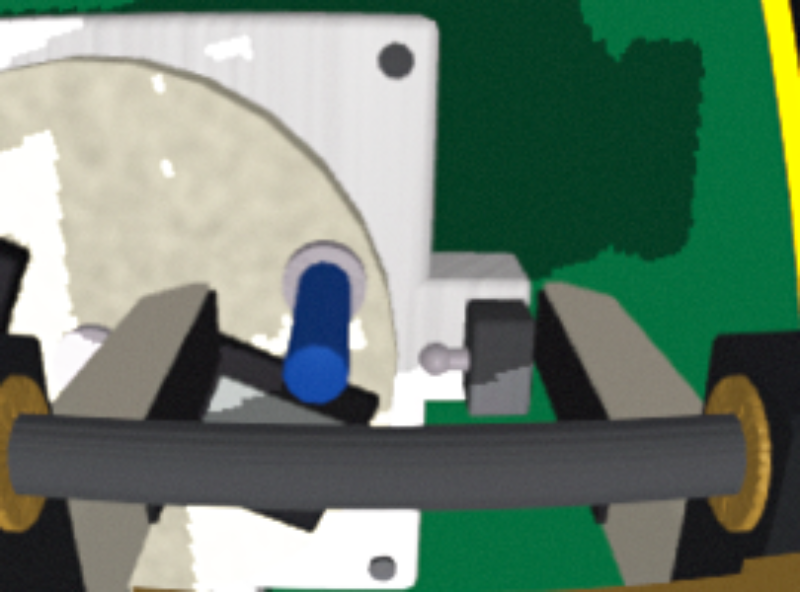

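The wrist view shows the peg top at crop (316,375), against (299,353) predicted. The peg is about 3 mm to tool +x and 4–5 mm to -z of my estimate, with tips at mid-pixel 366. Recentre while still above it, then descend and check before closing.

```bash
python3 -m creep '[[[0.3,-0.6,0,-0.4,-0.6,0,1.4],[0.3,-0.5,0,-0.4,0,0,0],[0.3,0,0,0,0,0,0],[0.3,0,1,0,0,0,0],[0.3,0,1,0,0,0,0],[0.3,0,1,0,0,0,0],[0.3,0,0,0,0,0,0],[0.3,0,0,0,0,0,0]]]' 20
python3 d.py 0.667 0.165 0.085 -14
python3 - <<'E'
from h import *
a=snap('wrist','w3');h=cv2.cvtColor(a['frame'],cv2.COLOR_RGB2HSV).astype(int)
m=(h[...,0]>100)&(h[...,0]<125)&(h[...,1]>130); m[:, :200]=0;m[:,300:]=0
v,u=np.nonzero(m);print(len(u),u.min(),u.max(),v.min(),v.max())
s=readout.read_state();M=R.from_rotvec(s['orientation']).as_matrix();tp=s['tool_pos'];K=a['intrinsics']
def pr(X):
    p=a['R']@np.array(X)+a['t'];th=np.arctan2(np.hypot(p[0],p[1]),p[2]);return K[:2,2]+K[0,0]*th*p[:2]/np.hypot(p[0],p[1])
for z in(.11,.09,.05): print(pr([tp[0],tp[1],z]))
E
```

```text
t: 6.0
tool_pos: [0.6638, 0.1641, 0.08]
orientation: [-1.564, 0.194, -0.185]
force: [0.1, 0.7, -0.1]
opening: 0.0651
t 6.0 pos [0.6638 0.1641 0.08  ] F [ 0.1  0.7 -0.1] open 0.0651 q [0.17 0.46 1.37 0.   1.32 0.41]
toolx [ 0.971 -0.239 -0.006] y [-0.006 -0.001 -1.   ] yaw -13.8
shift cm [ 0.28 -0.5   0.16]
turn deg [ 0.1  0.2 -0.3]
1217 245 272 211 263
[252.12993017 261.13914675]
[252.84237377 243.35374615]
[253.88275698 217.56152545]
```

```bash
python3 -m creep '[[[0.3,0.3,-0.4,0.1,0,0,0],[0.3,0,0,0,0,0,0],[0.9,0,0,0,0,0,0],[0.9,0,0,0,0,0,0],[0.9,0,0,0,0,0,0],[0.9,0,0,0,0,0,0],[0.9,0,0,0,0,0,0],[0.9,0,0,0,0,0,0]]]' 15
python3 d.py 0.667 0.165 0.085 -14
```

```text
t: 6.85
tool_pos: [0.6684, 0.1646, 0.0862]
orientation: [-1.563, 0.192, -0.187]
force: [0.2, 0.4, 0.7]
opening: 0.0219
t 6.85 pos [0.6684 0.1646 0.0862] F [0.2 0.4 0.7] open 0.0219 q [0.17 0.47 1.35 0.   1.33 0.41]
toolx [ 0.971 -0.239 -0.003] y [-0.003 -0.    -1.   ] yaw -13.8
shift cm [-0.15  0.13  0.  ]
turn deg [ 0.1  0.2 -0.2]
```

```bash
python3 -m creep '[[[0.9,0,0,0,0,0,0],[0.9,0,0,0,0,0,0],[0.9,0,0,0,0,0,0],[0.9,0,0,0,0,0,0],[0.9,0,0,0,0,0,0],[0.9,0,0,0,0,0,0],[0.9,0,0,0,0,0,0],[0.9,0,0,0,0,0,0]]]' 15
cat > arc.py <<'E'
from h import *
import sys
s=readout.read_state();M=R.from_rotvec(s['orientation']).as_matrix()
c=np.array([.596,.156]);p=s['tool_pos'][:2];a0=np.degrees(np.arctan2(*(p-c)[::-1]));r=np.hypot(*(p-c));print(a0,r,s['force'].round(1),s['opening'],s['tool_pos'])
n=int(sys.argv[1]);last=p
for k in range(1,n+1):
    a=np.radians(a0+k*(float(sys.argv[2])-a0)/n);q=c+.07*np.array([np.cos(a),np.sin(a)]);print(k,(M.T@np.r_[q-last,0]*100).round(2));last=q
E
python3 arc.py 16 122
```

```text
t: 7.65
tool_pos: [0.6655, 0.1645, 0.0859]
orientation: [-1.565, 0.197, -0.182]
force: [-1.5, -0.2, 0.4]
opening: 0.0137
6.998967151681896 0.07003121352479881 [-1.5 -0.2  0.4] 0.013745082738126585 [0.66550937 0.1645334  0.08591622]
1 [-0.37  0.    0.8 ]
2 [-0.46  0.    0.75]
3 [-0.55  0.    0.68]
4 [-0.63  0.    0.61]
5 [-0.7   0.    0.53]
6 [-0.76  0.01  0.43]
7 [-0.81  0.01  0.34]
8 [-0.85  0.01  0.23]
9 [-0.87  0.01  0.12]
10 [-0.88  0.01  0.01]
11 [-0.87  0.01 -0.1 ]
12 [-0.85  0.01 -0.2 ]
13 [-0.82  0.01 -0.31]
14 [-0.78  0.01 -0.41]
15 [-0.72  0.01 -0.5 ]
16 [-0.65  0.01 -0.59]
```

The peg is gripped at 13.7 mm opening, with the radius measured at 70.0 mm. Swing it along the arc.

```bash
python3 -m creep '[[[0.9,-0.4,0,0.8,0,0,0],[0.9,-0.45,0,0.75,0,0,0],[0.9,-0.55,0,0.7,0,0,0],[0.9,-0.6,0,0.6,0,0,0],[0.9,-0.7,0,0.55,0,0,0],[0.9,-0.75,0,0.45,0,0,0],[0.9,-0.8,0,0.35,0,0,0],[0.9,-0.85,0,0.25,0,0,0]]]' 15
python3 arc.py 8 122
```

```text
t: 8.45
tool_pos: [0.6291, 0.2258, 0.0859]
orientation: [-1.562, 0.188, -0.19]
force: [3.7, 0.6, -2.5]
opening: 0.0134
64.62263608719688 0.07725714044838992 [ 3.7  0.6 -2.5] 0.013394612676248866 [0.62911073 0.22580219 0.08593424]
1 [-1.01 -0.   -0.59]
2 [-0.88 -0.    0.01]
3 [-0.87 -0.   -0.1 ]
4 [-0.85 -0.   -0.2 ]
5 [-0.82 -0.   -0.31]
6 [-0.77 -0.   -0.41]
7 [-0.72 -0.   -0.5 ]
8 [-0.65 -0.   -0.59]
```

```bash
python3 -m creep '[[[0.9,-0.9,0,-0.2,0,0,0],[0.9,-0.9,0,-0.1,0,0,0],[0.9,-0.87,0,-0.15,0,0,0],[0.9,-0.85,0,-0.25,0,0,0],[0.9,-0.8,0,-0.35,0,0,0],[0.9,-0.75,0,-0.45,0,0,0],[0,0,0,0,0,0,0],[0,0,0,0,0,0,0]]]' 15
python3 arc.py 4 122
python3 - <<'E'
from h import *
a=snap('wrist','w4');b=snap('scene','s4');c=snap('side','sd4')
save(np.hstack([cv2.resize(a['frame'][100:300,130:400],(400,296)),cv2.resize(b['frame'][150:290,250:440],(400,296))]),'v4')
E
```

```text
t: 9.25
tool_pos: [0.5695, 0.2298, 0.0862]
orientation: [-1.556, 0.186, -0.185]
force: [0.0, 0.2, -0.4]
opening: 0.0232
109.7697650604163 0.07843279945426866 [ 0.   0.2 -0.4] 0.02320846620833463 [0.56947078 0.22980992 0.08622846]
1 [ 0.16 -0.01 -0.92]
2 [-0.29 -0.   -0.23]
3 [-0.28 -0.   -0.24]
4 [-0.27 -0.   -0.26]
```

View pics/v4.png

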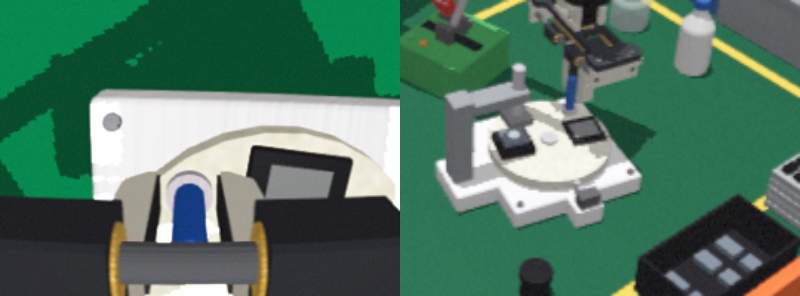

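```bash
cat > bp.py <<'E'
from h import *
def bp(a,u,v,z):
    K=a['intrinsics'];d=np.array([u-K[0,2],v-K[1,2]]);r=np.hypot(*d);th=r/K[0,0];ray=np.r_[d/r*np.sin(th),np.cos(th)]
    C=-a['R'].T@a['t'];w=a['R'].T@ray;return C+w*(z-C[2])/w[2]
E
python3 - <<'E'
from bp import *
a=load('w4');P=bp(a,258,228,.052);print('ring w4',P)
a=load('w3');h=None
a2=load('w2');print('ring w2',bp(a2,130+323/2.963,120+278/2.963,.052))
for n in('s4','sd4'):
    c=load(n);X=cloud(c);h,s,v=np.moveaxis(cv2.cvtColor(c['frame'],cv2.COLOR_RGB2HSV).astype(int),-1,0)
    m=(h>100)&(h<125)&(s>110)&(X[...,2]>.055)&(X[...,2]<.115)&(np.hypot(X[...,0]-.6,X[...,1]-.16)<.1);print(n,m.sum(),X[m].mean(0) if m.any() else '')
E
```

```text
ring w4 [0.56998017 0.22038945 0.052     ]
ring w2 [0.66686153 0.16437508 0.052     ]
s4 64 [0.57229884 0.21620876 0.08778629]
sd4 0
```

Picture: the peg is between the fingers but slid to the pad's edge. By back-projection it is at (0.570,0.220), angle 112° against home at about 121°, so the click is still to come. Recentre, turn the tool so its x is tangential, and push through.

```bash
python3 -m creep '[[[0.6,0.2,0,-0.5,0,0,0],[0.6,0.1,0,-0.45,0,0,0],[0.6,0,0,0,0,-8,0],[0.6,0,0,0,0,-8,0],[0.6,0,0,0,0,-8,0],[0.6,0,0,0,0,-8,0],[0.6,0,0,0,0,-8,0],[0.6,0,0,0,0,0,0]]]' 20
python3 d.py 0.570 0.220 0.086 26
```

```text
t: 10.2
tool_pos: [0.572, 0.2153, 0.0852]
orientation: [-1.532, -0.38, 0.379]
force: [0.2, -0.3, 0.7]
opening: 0.0373
t 10.2 pos [0.572  0.2153 0.0852] F [ 0.2 -0.3  0.7] open 0.0373 q [ 0.27  0.27  1.6   0.01  1.27 -0.21]
toolx [0.885 0.466 0.002] y [-0.001  0.005 -1.   ] yaw 27.8
shift cm [ 0.04 -0.07  0.51]
turn deg [-0.3  1.8  0.1]
```

```bash
python3 -m creep '[[[0.95,0,0,0.5,0,0,0],[0.95,0,0,0,0,0,0],[0.95,0,0,0,0,0,0],[0.95,0,0,0,0,0,0],[0.95,0,0,0,0,0,0],[0.95,0,0,0,0,0,0],[0.95,0,0,0,0,0,0],[0.95,0,0,0,0,0,0]]]' 20
python3 -m creep '[[[0.95,-0.4,0,0,0,0,0],[0.95,-0.4,0,0,0,0,0],[0.95,-0.4,0,0,0,0,0],[0.95,-0.4,0,0,0,0,0],[0.95,0,0,0,0,0,0],[0.95,0,0,0,0,0,0],[0.95,0,0,0,0,0,0],[0.95,0,0,0,0,0,0]]]' 20
python3 arc.py 1 122
```

```text
t: 11.0
tool_pos: [0.5697, 0.2195, 0.0851]
orientation: [-1.534, -0.37, 0.369]
force: [-0.3, -0.1, -0.2]
opening: 0.0139
t: 11.8
tool_pos: [0.561, 0.2162, 0.0851]
orientation: [-1.529, -0.383, 0.355]
force: [3.0, 1.3, -2.5]
opening: 0.0142
120.13733286833768 0.06965915952079503 [ 3.   1.3 -2.5] 0.014205011610983144 [0.56102592 0.21624295 0.08505799]
1 [-0.23 -0.    0.02]
```

```bash
python3 -m creep '[[[0.95,-0.6,0,0,0,0,0],[0.95,-0.6,0,0,0,0,0],[0.95,-0.7,0,0,0,0,0],[0.95,-0.7,0,0,0,0,0],[0.95,-0.7,0,0,0,0,0],[0.95,-0.7,0,0,0,0,0],[0.95,-0.7,0,0,0,0,0],[0.95,-0.7,0,0,0,0,0]]]' 20
python3 arc.py 1 122
```

```text
t: 12.6
tool_pos: [0.562, 0.2128, 0.0959]
orientation: [-1.507, -0.475, 0.255]
force: [33.6, 17.7, -20.1]
opening: 0.0157
120.87828099414392 0.06620730896194942 [ 33.6  17.7 -20.1] 0.015722821420686567 [0.56202135 0.21282305 0.09592795]
1 [-0.16 -0.02  0.37]
```

38 N of push with no further travel means it is at the hard stop. Relax, open, rise straight up and check.

```bash
python3 -m creep '[[[0.95,0,0,0,0,0,0],[0.95,0,0,0,0,0,0],[0.5,0,0,0,0,0,0],[0.5,0,0,0,0,0,0],[0.5,0,0,0,0,0,0],[0.5,0,0,0,0,0,0],[0.5,0,0,0,0,0,0],[0.5,0,0,0,0,0,0]]]' 20
python3 d.py 0.562 0.215 0.3 27
python3 - <<'E'
from bp import *
a=snap('wrist','w5');b=snap('scene','s5')
save(np.hstack([cv2.resize(a['frame'][100:300,130:400],(400,296)),cv2.resize(b['frame'][150:290,250:440],(400,296))]),'v5')
E
```

```text
t: 13.4
tool_pos: [0.5616, 0.2123, 0.0962]
orientation: [-1.508, -0.474, 0.255]
force: [0.3, -0.2, 0.0]
opening: 0.0461
t 13.4 pos [0.5616 0.2123 0.0962] F [ 0.3 -0.2  0. ] open 0.0461 q [ 0.26  0.1   1.78  0.03  1.12 -0.22]
toolx [0.883 0.447 0.142] y [ 0.128  0.06  -0.99 ] yaw 26.8
shift cm [  3.04 -20.15   0.14]
turn deg [ 0.2 -0.2  8.1]
```

View pics/v5.png

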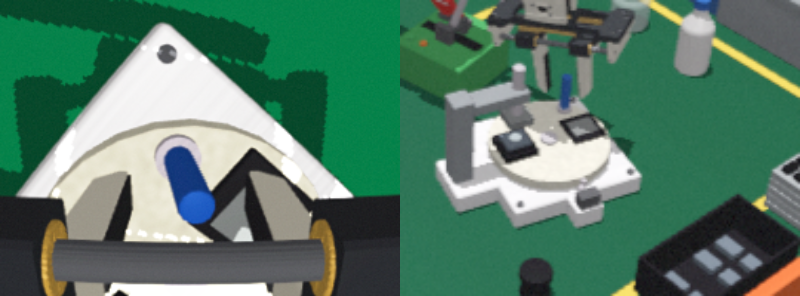

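Run:
```python
from bp import *
a=load('w5');f=lambda u,v,z:bp(a,130+u/1.4815,100+v/1.48,z)
h=f(167,54,.03);r=f(179,154,.052);t=f(197,206,.11);c=np.array([.5967,.155])
for n,p in(('hole',h),('ring',r),('top',t)): d=p[:2]-c;print(n,p.round(4),np.hypot(*d).round(4),np.degrees(np.arctan2(d[1],d[0])).round(1))
# plunger / base yaw from depth: base edges & arm
for n,b in(('s5',(317,218,50,48)),('s1',(317,218,50,48)),('side',(195,214,46,48))):
    c=load(n);P=cloud(c);v,u=np.mgrid[:384,:512];N=(abs(u-b[0])<b[2])&(abs(v-b[1])<b[3])
    m=N&(abs(P[...,2]-.158)<.006)&(np.hypot(P[...,0]-.57,P[...,1]-.06)<.1);print(n,'arm',m.sum(),cv2.minAreaRect(P[m][:,:2].astype(np.float32)))
    f=c['frame'].astype(int);w=N&(abs(P[...,2]-.03)<.004)&(f.min(-1)>140);print(cv2.minAreaRect(P[w][:,:2].astype(np.float32)))
a=load('w1')  # holes in w1 full
```

```text
hole [0.5395 0.2564 0.03  ] 0.1164 119.4
ring [0.563  0.2171 0.052 ] 0.0706 118.5
top [0.5626 0.2161 0.11  ] 0.0699 119.2
s5 arm 300 ((0.5753017067909241, 0.06177927553653717), (0.11090294271707535, 0.038773439824581146), 77.71137237548828)
((0.605707049369812, 0.12161892652511597), (0.24885982275009155, 0.22369232773780823), 75.67894744873047)
s1 arm 300 ((0.5753006935119629, 0.061933618038892746), (0.11026635766029358, 0.03729243949055672), 75.39006805419922)
((0.6046140193939209, 0.12142610549926758), (0.24972710013389587, 0.2214570939540863), 74.17400360107422)
side arm 243 ((0.5704169273376465, 0.06726861745119095), (0.11011787503957748, 0.037761297076940536), 75.83165740966797)
((0.6001924276351929, 0.12713247537612915), (0.24766509234905243, 0.22039130330085754), 74.28438568115234)
```

The corner hole is at 119.4°. The peg is at 118.5–119.2°, 70 mm out, so it lies on the base diagonal. The disc is home, past the click, with the part under the head. Now rise, turn, and travel to the catch.

```bash
python3 -m creep '[[[0.5,0,-2,0,0,0,0],[0.5,0,-4,0,0,0,0],[0.5,0,-4,0,0,0,8.1],[0.5,0,-4,0,0,0,0],[0.9,0,-4,0,0,0,0],[0.9,0,-4,0,0,8,0],[0.9,0,0,0,0,8,0],[0.9,0,0,0,0,8,0]]]' 20
python3 -m creep '[[[1,0,0,0,0,8.5,0],[1,0,0,0,0,8.5,0],[1,0,0,0,0,8.5,0],[1,0,0,0,0,8.5,0],[1,0,0,0,0,8.5,0],[1,0,0,0,0,8.5,0],[1,0,0,0,0,8.5,0],[1,0,0,0,0,8.5,0]]]' 20 >/dev/null
python3 d.py 0.49 -0.25 0.31 -70
python3 - <<'E'
from h import *
for n in('scene','side'):
    c=load(n);P=cloud(c);h,s,v=np.moveaxis(cv2.cvtColor(c['frame'],cv2.COLOR_RGB2HSV).astype(int),-1,0)
    m=((h>20)&(h<34)&(s>120)&(P[...,2]>.15)&(P[...,2]<.23)).astype(np.uint8)
    k,l,st,ce=cv2.connectedComponentsWithStats(m)
    for i in range(1,k):
        if st[i,4]>30: X=np.median(P[l==i],0);print(n,st[i,4],ce[i].round(),X.round(3))
E
```

```text
t: 14.3
tool_pos: [0.5417, 0.2048, 0.3122]
orientation: [-1.581, -0.012, 0.046]
force: [-0.5, 0.1, -1.5]
opening: 0.0188
t 15.1 pos [0.5425 0.2051 0.314 ] F [-0.1  0.1  0.3] open 0.0003 q [ 0.28  0.08  1.39 -0.    1.69  1.44]
toolx [ 0.396 -0.918  0.002] y [-0.018 -0.01  -1.   ] yaw -66.7
shift cm [ 39.71   0.94 -22.83]
turn deg [1.2 3.3 0.1]
scene 130 [284. 139.] [0.387 0.186 0.195]
scene 160 [171. 174.] [ 0.332 -0.174  0.195]
scene 168 [ 95. 185.] [ 0.25  -0.363  0.195]
scene 202 [214. 213.] [ 0.548 -0.167  0.195]
scene 315 [204. 288.] [ 0.742 -0.314  0.195]
side 93 [245. 100.] [ 0.729 -0.305  0.196]
side 108 [265. 143.] [ 0.533 -0.152  0.197]
side 127 [323. 170.] [ 0.319 -0.16   0.198]
side 188 [236. 236.] [0.375 0.198 0.198]
```

```bash
python3 -m creep '[[[1,3.3,0,-1.9,0,0.4,0],[1,3.3,0,-1.9,0,0.4,0],[1,3.3,0,-1.9,0,0.4,0],[1,3.3,0,-1.9,0,0.4,0],[1,3.3,0,-1.9,0,0.4,0],[1,3.3,0,-1.9,0,0.4,0],[1,3.3,0,-1.9,0,0.4,0],[1,3.3,0,-1.9,0,0.4,0]]]' >/dev/null
python3 -m creep '[[[1,3.3,0,-1.9,0.6,0,0],[1,3.3,0,-1.9,0.6,0,0],[1,3.3,0,-1.9,0,0,0],[1,3.0,0,-1.6,0,0,0],[1,0,0,0,0,0,0],[1,0,0,0,0,0,0],[1,0,0,0,0,0,0],[1,0,0,0,0,0,0]]]' >/dev/null
python3 d.py 0.4986 -0.2286 0.141 -70
```

```text
t 16.7 pos [ 0.4691 -0.257   0.3177] F [ 0.1 -0.2 -0.3] open 0.0006 q [-0.6  -0.07  1.53 -0.    1.67  0.63]
toolx [ 0.338 -0.941  0.003] y [ 0.003 -0.003 -1.   ] yaw -70.2
shift cm [-1.74 17.67  3.7 ]
turn deg [-0.1 -0.2  0.2]
```

```bash
python3 -m creep '[[[1,-0.9,2,1.85,0,0,0],[1,-0.8,3,1.85,0,0,0],[1,0,3,0,0,0,0],[1,0,3,0,0,0,0],[1,0,3,0,0,0,0],[1,0,3,0,0,0,0],[1,0,0.6,0,0,0,0],[1,0,0,0,0,0,0]]]'
python3 d.py 0.4986 -0.2286 0.141 -70
python3 - <<'E'
from h import *
a=snap('side','sd6');b=snap('scene','s6')
save(np.hstack([cv2.resize(a['frame'][110:230,200:360],(400,300)),cv2.resize(b['frame'][160:310,140:340],(400,300))]),'v6')
E
```

```text
t: 17.5
tool_pos: [0.5047, -0.2192, 0.1397]
orientation: [-1.356, 0.932, -0.95]
force: [-0.4, -0.2, 0.9]
opening: 0.0005
t 17.5 pos [ 0.5047 -0.2192  0.1397] F [-0.4 -0.2  0.9] open 0.0005 q [-0.5   0.05  1.74  0.    1.34  0.71]
toolx [ 0.35  -0.937  0.008] y [ 0.01  -0.005 -1.   ] yaw -69.5
shift cm [ 0.67 -0.13 -0.9 ]
turn deg [-0.4  0.5  0.4]
```

View pics/v6.png

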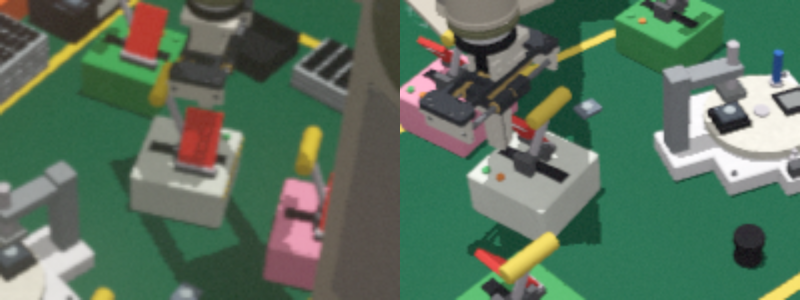

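Picture: the closed fingers (scene crop 500,130) stand just to the -y side of the red catch (520,125), clear of the lever. Move 9 mm to the front and sweep along +y.

```bash
python3 -m creep '[[[1,0,0,-0.9,0,0.5,0],[1,-1,0,0,0,0,0],[1,-1,0,0,0,0,0],[1,-1,0,0,0,0,0],[1,-1,0,0,0,0,0],[1,-1,0,0,0,0,0],[1,-1,0,0,0,0,0],[1,-1,0,0,0,0,0]]]' | grep -E 'pos|force'
python3 -m creep '[[[1,-1,0,0,0,0,0],[1,-1,0,0,0,0,0],[1,-1,0,0,0,0,0],[1,-1,0,0,0,0,0],[1,0,0,0,0,0,0],[1,0,0,0,0,0,0],[1,0,0,0,0,0,0],[1,0,0,0,0,0,0]]]' | grep -E 'pos|force'
cat > box.py <<'E'
from h import *
s=readout.read_state();c,n=np.cos(np.radians(20)),np.sin(np.radians(20));d=s['tool_pos']-[.505,-.173,0]
M=R.from_rotvec(s['orientation']).as_matrix()
print('box mm',np.round([(c*d[0]+n*d[1])*1e3,(-n*d[0]+c*d[1])*1e3,d[2]*1e3],1),'F',s['force'].round(1),'yaw',np.degrees(np.arctan2(M[1,0],M[0,0])).round(1),'y',M[:,1].round(3),'q',s['q'].round(2),'t',s['t'])
E
python3 box.py
```

```text
tool_pos: [0.474, -0.1549, 0.1473]
force: [0.8, -0.5, 0.3]
tool_pos: [0.4586, -0.1124, 0.1462]
force: [-0.1, -0.2, 0.1]
box mm [-22.9  72.8 146.2] F [-0.1 -0.2  0.1] yaw -70.0 y [ 0.022 -0.012 -1.   ] q [-0.35 -0.19  1.96 -0.    1.35  0.88] t 19.2
```

```bash
python3 -m creep '[[[1,-0.5,0.3,0,0,0,0],[1,-0.5,0.2,0,0,0,0],[1,-0.5,0,0,0,0,0],[1,-0.5,0,0,0,0,0],[1,0,0,0,0,0,0],[1,0,0,0,0,0,0],[1,0,0,0,0,0,0],[1,0,0,0,0,0,0]]]' | grep -E 'pos|force'
python3 box.py
python3 - <<'E'
from h import *
a=snap('side','sd7');b=snap('scene','s7')
save(np.hstack([cv2.resize(a['frame'][110:230,200:360],(400,300)),cv2.resize(b['frame'][160:310,140:340],(400,300))]),'v7')
for n,c in(('side',a),('scene',b)):
    P=cloud(c);h,s,v=np.moveaxis(cv2.cvtColor(c['frame'],cv2.COLOR_RGB2HSV).astype(int),-1,0)
    m=((h<8)|(h>172))&(s>130)&(P[...,2]>.07)&(P[...,2]<.2)&(np.hypot(P[...,0]-.505,P[...,1]+.173)<.12);d=P[m]-[.505,-.173,0];c_,n_=np.cos(np.radians(20)),np.sin(np.radians(20))
    B=np.c_[c_*d[:,0]+n_*d[:,1],-n_*d[:,0]+c_*d[:,1],d[:,2]]*1e3;print(n,len(B),np.percentile(B,[2,50,98],axis=0).round()); print(np.polyfit(B[:,2],B[:,1],1))
E
```

```text
tool_pos: [0.4592, -0.108, 0.1497]
force: [0.3, -1.5, 2.4]
box mm [-20.8  76.7 149.7] F [ 0.3 -1.5  2.4] yaw -70.4 y [ 0.04  -0.038 -0.998] q [-0.32 -0.22  1.98 -0.02  1.34  0.91] t 20.0
side 19 [[-46.  57. 107.]
 [-39.  88. 135.]
 [ -7.  92. 138.]]
[  1.11814292 -62.43049158]
scene 138 [[-43.  22.  84.]
 [ -4.  47. 105.]
 [ 12.  72. 132.]]
[0.43852751 0.1734721 ]
```

View pics/v7.png

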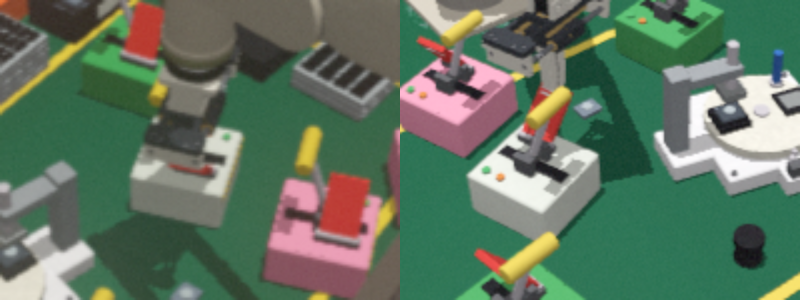

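Catch: tip at box y about 90, z about 137, i.e. leaning 0.8 rad to +y, so it is at its 1.4 stop. Back off, rise, and turn for the lever bar.

```bash
python3 -m creep '[[[1,1.5,0,0,0,0,0],[1,1,-2,0,0,0,0],[1,0,-4,0,0,0,0],[1,0,-4,0,0,0,0],[0.5,0,-4,0,0,-8.5,0],[0.3,0,-2,0,0,-8.5,0],[0.3,0,0,0,0,-8.5,0],[0.3,0,0,0,0,-8.5,0]]]' 40 | grep -E 'pos|force'
python3 -m creep '[[[0.3,0,0,0,0,-8.5,0],[0.3,0,0,0,0,-8.5,0],[0.3,0,0,0,0,-8.5,0],[0.3,0,0,0,0,-8.5,0],[0.3,0,0,0,0,-8.5,0],[0.3,0,0,0,0,-8.5,0],[0.3,0,0,0,0,-4,0],[0.3,0,0,0,0,0,0]]]' 40 | grep -E 'pos|force'
python3 d.py .5404 -.160 .26 20
```

```text
tool_pos: [0.4612, -0.1313, 0.3144]
force: [-0.2, -0.0, -0.5]
tool_pos: [0.4628, -0.1382, 0.3135]
force: [0.0, -0.2, 0.5]
t 21.7 pos [ 0.4628 -0.1382  0.3135] F [ 0.  -0.2  0.5] open 0.0652 q [-0.38 -0.25  1.7  -0.02  1.65 -0.73]
toolx [0.938 0.345 0.017] y [ 0.031 -0.036 -0.999] yaw 20.2
shift cm [ 6.44  5.66 -4.48]
turn deg [2.5 0.2 1. ]
```

```bash
python3 -m creep '[[[0.3,1.6,0,-1.1,2.5,0,1],[0.3,1.6,1,-1.1,0,0,0],[0.3,1.6,1.5,-1.1,0,0,0],[0.3,1.6,1.5,-1.1,0,0,0],[0.3,0,1.5,0,0,0,0],[0.3,0,0,0,0,0,0],[0.3,0,0,0,0,0,0],[0.3,0,0,0,0,0,0]]]' 40 | grep -E 'pos|force'
python3 d.py .5404 -.160 .180 20
python3 - <<'E'
from bp import *
a=snap('wrist','w8');h=cv2.cvtColor(a['frame'],cv2.COLOR_RGB2HSV).astype(int)
m=((h[...,0]>20)&(h[...,0]<34)&(h[...,1]>120)).astype(np.uint8)
k,l,st,ce=cv2.connectedComponentsWithStats(m)
for i in range(1,k):
    if st[i,4]>150: print(st[i],ce[i].round(),bp(a,*ce[i],.195).round(4))
save(cv2.resize(a['frame'],(640,480)),'v8')
E
```

```text
tool_pos: [0.539, -0.1616, 0.256]
force: [0.2, 0.2, -0.6]
t 22.5 pos [ 0.539  -0.1616  0.256 ] F [ 0.2  0.2 -0.6] open 0.0649 q [-0.38  0.02  1.55 -0.    1.57 -0.72]
toolx [ 0.944  0.329 -0.004] y [-0.004  0.001 -1.   ] yaw 19.2
shift cm [0.22 7.6  0.09]
turn deg [-0.2 -0.8 -0.2]
[ 84   0  36  77 813] [101.  37.] [ 0.3779 -0.0744  0.195 ]
[ 415    0   77  232 1849] [458. 125.] [ 0.6804 -0.0417  0.195 ]
[  21   95   26   78 1551] [ 33. 133.] [ 0.3287 -0.1686  0.195 ]
[ 242  160   29   90 2395] [257. 203.] [ 0.5401 -0.1616  0.195 ]
[ 61 176  12  36 270] [ 66. 190.] [ 0.3781 -0.208   0.195 ]
```

View pics/v8.png

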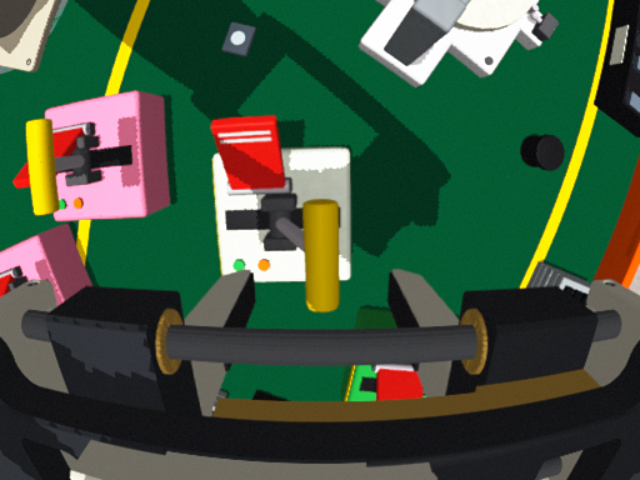

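Wrist picture: the bar is at (320,255), measured (0.540,-0.162), as planned. The red catch lies over to +y at (250,150). Grip beside the shaft, 18 mm to -y, so the fingertips clear it.

```bash
python3 -m creep '[[[0.3,0.1,0.6,-0.9,0,-0.8,0],[0.3,0.1,1,-0.9,0,0,0],[0.3,0,2,0,0,0,0],[0.3,0,2,0,0,0,0],[0.3,0,1.9,0,0,0,0],[0.3,0,0,0,0,0,0],[0.3,0,0,0,0,0,0],[0.95,0,0,0,0,0,0]]]' 40 | grep -E 'pos|force'
python3 -m creep '[[[0.95,0,0,0,0,0,0],[0.95,0,0,0,0,0,0],[0.95,0,0,0,0,0,0],[0.95,0,0,0,0,0,0],[0.95,0,0,0,0,0,0],[0.95,0,0,0,0,0,0],[0.95,0,0,0,0,0,0],[0.95,0,0,0,0,0,0]]]' 40 | grep -E 'pos|force|open'
python3 box.py
```

```text
tool_pos: [0.5493, -0.1831, 0.181]
force: [0.0, 0.3, 0.4]
tool_pos: [0.5477, -0.1853, 0.1845]
force: [-0.2, -0.4, -0.0]
opening: 0.0212
box mm [ 35.9 -26.2 184.5] F [-0.2 -0.4 -0. ] yaw 20.0 y [ 0.001 -0.007 -1.   ] q [-0.41  0.09  1.61 -0.01  1.43 -0.76] t 24.15
```

```bash
python3 -m creep '[[[0.95,-0.8,-0.25,0,0,0,0],[0.95,-0.8,-0.2,0,0,0,0],[0.95,-0.8,-0.15,0,0,0,0],[0.95,-0.8,-0.1,0,0,0,0],[0.95,-0.8,-0.05,0,0,0,0],[0.95,-0.8,0,0,0,0,0],[0.95,-0.8,0.1,0,0,0,0],[0.95,-0.8,0.15,0,0,0,0]]]' 40 | grep -E 'pos|force|open'
python3 box.py
```

```text
tool_pos: [0.5022, -0.2025, 0.1947]
force: [10.1, 7.2, 2.2]
opening: 0.021
box mm [-12.7 -26.8 194.7] F [10.1  7.2  2.2] yaw 20.4 y [ 0.04  -0.002 -0.999] q [-0.49 -0.05  1.73  0.02  1.42 -0.85] t 24.95
```

```bash
python3 -m creep '[[[0.95,-1,0.1,0,0,0,0],[0.95,-1,0.15,0,0,0,0],[0.95,-1,0.2,0,0,0,0],[0.95,-1,0.25,0,0,0,0],[0.95,-1,0.3,0,0,0,0],[0.95,-1,0.3,0,0,0,0],[0.95,-1,0.3,0,0,0,0],[0.95,-1,0.3,0,0,0,0]]]' 40 | grep -E 'pos|force|open'
python3 box.py
```

```text
tool_pos: [0.4713, -0.2142, 0.189]
force: [42.3, 18.0, -5.4]
opening: 0.0208
box mm [-45.8 -27.2 189. ] F [42.3 18.  -5.4] yaw 21.3 y [ 0.144  0.018 -0.989] q [-0.59 -0.19  1.89  0.1   1.34 -0.98] t 25.75
```

At the stop: 83 mm of bar travel against 81 expected, with the force jumping to 46 N. Ease to a moderate steady pull.

```bash
python3 -m creep '[[[0.95,-0.5,0.1,0,0,0,0],[0.95,-0.5,0.1,0,0,0,0],[0.95,-0.5,0.1,0,0,0,0],[0.95,-0.5,0.1,0,0,0,0],[0.95,-0.5,0.1,0,0,0,0],[0.95,-0.5,0.1,0,0,0,0],[0.95,-0.5,0.1,0,0,0,0],[0.95,-0.5,0.1,0,0,0,0]]]' 40 | grep -E 'pos|force|open'
python3 box.py
python3 - <<'E'
from h import *
a=snap('side','sd9');b=snap('scene','s9')
save(np.hstack([cv2.resize(a['frame'][110:260,150:350],(400,300)),cv2.resize(b['frame'][140:320,140:380],(400,300))]),'v9')
E
python3 box.py
```

```text
tool_pos: [0.4716, -0.2142, 0.1886]
force: [23.1, 8.0, -0.7]
opening: 0.0213
box mm [-45.5 -27.3 188.6] F [23.1  8.  -0.7] yaw 22.3 y [ 0.226  0.033 -0.974] q [-0.64 -0.26  1.95  0.17  1.29 -1.06] t 26.55
box mm [-45.6 -27.3 188.7] F [25.6  8.5 -4.7] yaw 22.3 y [ 0.226  0.033 -0.974] q [-0.64 -0.26  1.95  0.17  1.29 -1.06] t 26.65
```

View pics/v9.png

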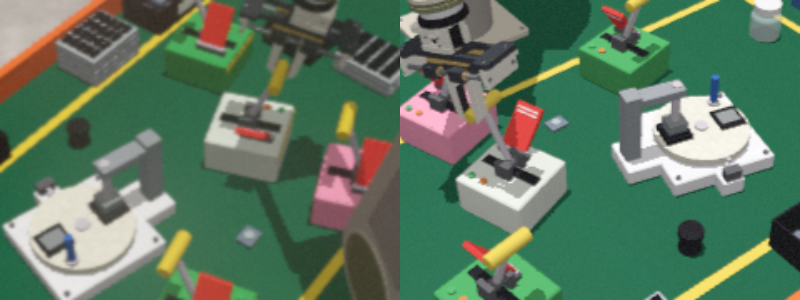

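Picture: the lever leans to the front with its bar in the fingers (scene crop 480,110). The contact head is lowered on the part (672,125), the peg is at home (715,90), and the catch is over at +y (525,125). One numeric check that nothing else has moved, then hand in.

Run:
```python
from h import *
def f(n):
    c=load(n);P=cloud(c);h,s,v=np.moveaxis(cv2.cvtColor(c['frame'],cv2.COLOR_RGB2HSV).astype(int),-1,0)
    m=((h>20)&(h<34)&(s>120)&(P[...,2]>.15)&(P[...,2]<.23)).astype(np.uint8);k,l,st,ce=cv2.connectedComponentsWithStats(m)
    return [(st[i,4],np.median(P[l==i],0).round(3).tolist()) for i in range(1,k) if st[i,4]>30]
for n in('side','sd9','scene','s9'): print(n,*f(n),sep='\n ')
c=load('s9');X=cloud(c);h,s,v=np.moveaxis(cv2.cvtColor(c['frame'],cv2.COLOR_RGB2HSV).astype(int),-1,0)
m=(h>100)&(h<125)&(s>110)&(X[...,2]>.055)&(X[...,2]<.115)&(np.hypot(X[...,0]-.6,X[...,1]-.16)<.1);p=X[m].mean(0)+[-.003,.004,0];print('peg',p,np.degrees(np.arctan2(p[1]-.155,p[0]-.5967)))
s=readout.read_state();print(s['t'],s['force'],s['opening'],s['dq'].round(3))
```

```text
side
 (np.int32(93), [0.729, -0.305, 0.196])
 (np.int32(108), [0.533, -0.152, 0.197])
 (np.int32(127), [0.319, -0.16, 0.198])
 (np.int32(188), [0.375, 0.198, 0.198])
sd9
 (np.int32(92), [0.729, -0.305, 0.197])
 (np.int32(111), [0.459, -0.181, 0.196])
 (np.int32(128), [0.319, -0.16, 0.198])
 (np.int32(182), [0.374, 0.196, 0.197])
scene
 (np.int32(130), [0.387, 0.186, 0.195])
 (np.int32(160), [0.332, -0.174, 0.195])
 (np.int32(168), [0.25, -0.363, 0.195])
 (np.int32(202), [0.548, -0.167, 0.195])
 (np.int32(315), [0.742, -0.314, 0.195])
s9
 (np.int32(130), [0.386, 0.185, 0.195])
 (np.int32(172), [0.25, -0.363, 0.195])
 (np.int32(76), [0.465, -0.173, 0.193])
 (np.int32(38), [0.478, -0.223, 0.191])
 (np.int32(316), [0.741, -0.314, 0.195])
peg [0.56281864 0.21490153 0.08705394] 119.4932669278202
26.65 [25.5912218   8.45302121 -4.70076414] 0.02085293389315597 [ 0.006  0.005 -0.004 -0.004  0.002  0.009]
```

```bash
python3 -c "
from plant import robot;print(robot.close_job())"
```

```text
the job is handed in; nothing more can be done
None
```

The job is handed in at about 27 s. The disc is home, the catch is flipped over, and the gripper is still holding the lever against its front stop.

**Disc:** I swung it anticlockwise by the blue peg, past the click and up to the hard stop. In the last picture the peg was at 119.5°, matching the base's corner hole at 119.4°, and the contact head had come down on the part.

**Catch:** I flipped the red catch over with the closed fingers. Its tip measured y about 90, z about 137 mm, which is its 1.4 rad stop. The last picture still shows it over.

**Lever:** I gripped the bar about 26 mm off its centre, to clear the shaft, and pulled it about 83 mm (81 expected). The hold was steady at about 27 N, with the fingers 21 mm apart on the 22 mm bar.

**Bystanders:** Four of the look-alike levers have bars within 2 mm of where they started. The loose items looked undisturbed in the last picture, though I did not measure them.

**What went wrong:**
- The first grip on the peg was too high and off centre. It pushed sideways with about 20 N and may have turned the disc back a few degrees.
- The peg later slid to the edge of the pads, so I regripped it before pushing through the click.
- The wrist read about 43 N while pushing the disc onto its stop, and 46 N on the lever stop. Both were through the fingers and below the 120 N limit.
- The gripper finished tilted about 13°.

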